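# Bolt down the acrylic test dome past its spring safety catch

## Task

Lock the clear acrylic test dome down on its rig: with one fingertip press the long spring safety catch fully down and keep it down, while the other fingertip pushes the bolt's upright tab fully home, so that the bolt's tongue reaches over the dome's flange. Then lift the hand away so that the catch springs back up behind the bolt. Nothing is to be picked up: do not lift or shift the dome, and leave the other things on the bench where they are.

Things in the scene. Friction and masses are not known exactly. Their poses are not given: they have to be found in the camera images.
- rig: Fixed dome rig, grey plate 10 mm thick, local x -60..105, y -100..235 mm. Its frame gives all local numbers: origin on the bench surface midway between catch and bolt, y the bolt's sliding direction towards the dome, x from catch side to bolt side. Catch at x -30, bolt at x +30, dome at (30, 165). Straps over the bolt at y -55 and 55 are 36 mm high; between, only the tab is above the catch.
- catch_top (a point): Centre of the top face of the spring safety catch: a flat aluminium plate 26 mm wide (local x -43..-17), 130 mm long (y -65..65), top 50 mm above the bench when up, 41 mm when fully down. It moves only straight up and down; it may be pressed anywhere along its length, also by a fingertip sliding along it. The point moves with it.
- catch (a joint): How far the catch is pressed, m: 0 up (at rest), 0.009 fully down. The spring takes about 3.5 N to start, 7 N at full depth. A comb on it blocks a lug on the bolt unless it is down more than 0.006. It springs up when let go; let go half-way along the bolt's stroke, it locks the bolt there.
- bolt_tab (a point): Centre of the top edge of the bolt's upright steel tab: 34 mm wide (local x 13..47), 10 mm thick along y, reaching from 31 to 67 mm above the bench, pushed on its -y face. It stands on a flat steel bar 20 mm wide, 145 mm long, top 32 mm above the bench, beside the catch. The point moves with the bolt.
- bolt (a joint): How far the bolt has slid towards the dome, m = local y of the tab's centre: starts between 0 and 0.008; 0.048 is fully home at its stop. About 1.5 N of friction; it stays where it is left. With the catch up it stops at about 0.010; past 0.043 the catch can spring up behind it.
- dome: Clear acrylic dome standing loose on the rig plate: flange 120 mm across and 10 mm thick, above it a round body 84 mm across, 77 mm high overall, about 0.35 kg. Origin at the centre of its underside, 10 mm above the bench. Not to be moved.
- port: Bystander: brass pressure port, 36 mm across, 42 mm high, standing on the rig plate beside the bolt. Origin at the centre of its underside.
- sensor_arm: Bystander: white polymer sensor arm, about 165 mm long (along its y), 34 mm wide and 12 mm high at most, lying beside the catch. Origin on its underside near the middle.
- sonde: Bystander: white radiosonde body, 150 x 60 x 46 mm (its x, y, z), lying on the bench. Origin at the centre of its underside.
- jar: Bystander: small clear jar, 42 mm across, 55 mm high. Origin at the centre of its underside.
- weight: Bystander: steel check weight with a knob, 44 mm across, 50 mm high. Origin at the centre of its underside.
- driver: Bystander: screwdriver with black handle, 150 mm long (along its x), lying on the bench. Origin on its underside.

How it is judged:
On the way, in this order (a step that is already met when the one before it is completed fails the run):
1. a finger presses the catch fully down before the bolt is slid (value of joint catch above 0.006 m and value of joint bolt below 0.013 m and contact force between the fingers and catch above 0.5 N), for 0.1 s.
2. the bolt is pushed along by a finger while a finger keeps the catch down (value of joint bolt above 0.018 m and value of joint catch above 0.006 m and contact force between the fingers and catch above 0.5 N and contact force between the fingers and bolt above 0.3 N), for 0.05 s.
At the end, for the whole second after the job is handed in: The bolt is home (past 42.5 mm of its 48 mm), the catch has sprung up again (less than 2 mm down), the dome stands upright within 10 mm of where it was and each bystander within 20 mm of where it was (value of joint bolt above 0.0425 m and value of joint catch below 0.002 m and distance of dome from where it was at the start of the episode below 0.01 m and angle between dome's own z axis and vertical below 0.05 rad and distance of each of port, sensor_arm, sonde, jar, weight, driver from where it was at the start of the episode below 0.02 m); the robot touches nothing.
It fails at once if the dome is lifted, tipped or shifted by more than 10 mm (distance of dome from where it was at the start of the episode above 0.01 m or angle between dome's own z axis and vertical above 0.1 rad).
It fails at once if a bystander is lifted, carried or shifted by more than 20 mm (distance of any of port, sensor_arm, sonde, jar, weight, driver from where it was at the start of the episode above 0.02 m).
It also fails if it takes over 42 s, if anything falls off the work surface, if the arm or the gripper's body presses on something with over 40 N, if the wrist force passes 120 N, or if a joint passes its speed limit or range.

## Robot

A 7-joint arm with a two-finger parallel gripper is mounted at the origin on the work surface. World frame = base frame: x ahead of the robot, y to its left, z up, the work surface at z = 0. Lengths are in m, angles in rad, forces in N, time in s.
With the tool pointing down it reaches from about 0.425 to 0.925 m from the base axis. Payload 6.8 kg.
Tool frame: the origin (TCP) lies at the very end of the fingers, on their centre line; the grasp point (between the pads) lies r.grasp_offset behind it (r.grasp_offset is the distance from the TCP to the grasp point, in m); z points along the fingers, y is the direction in which the jaws open and shut (so a half turn about z gives the same grasp; the last joint's range is limited). The gripper opens to 85 mm and grips with 20 to 120 N. Pads are 22 mm wide; open, the fingers measure 114 mm over their backs; the gripper's body (76 mm by 85 mm) begins 54 mm behind the grasp point. The pads swing forward as they close: fully open they stand 13 mm farther back than shut.
Start: joints at [1.206, 0.477, 0.022, 1.555, -0.011, 1.109, -0.083], TCP at [0.171, -0.653, 0.197] pointing down, gripper open.
Joint ranges: [-2.96, 2.96], [-0.34, 2.1], [-1.41, 1.46], [0.24, 2.44], [-1.37, 4.51], [0.17, 1.92], [-2.96, 2.96]. Speed limits (rad/s): [2.39, 2.39, 3.14, 3.14, 3.14, 3.14, 3.14].

## Interface

Orientations are given as a rotation vector (axis times angle).
In Python, from bench import r gives the robot as it stands.
- The arm moves only by the shell command python3 -m jog 'ROWS' [FORCE]. ROWS is JSON, one flat list of numbers, 7 for each row, row after row: the turn, a rotation vector about the tool's x, y, z normalised to -1 to 1, where 1 is 180 degrees, then the shift along the tool's x, y, z normalised to -1 to 1, where 1 is 200 mm, then the opening, from 0 (shut) to 1 (fully open). In form: [wx, wy, wz, x, y, z, hand, wx, wy, wz, x, y, z, hand, ...]. A call has 1 to 12 rows; each row is the pose to reach, as a shift and turn from the pose measured when the call began, along the tool's axes at that moment, turning the shorter way round; what a row does not reach only later rows make up. A row lasts 1/10 s, in which the tool goes at most 50 mm and 8.59 degrees, less where a joint would pass 70% of its speed; a pose out of reach is approached as far as the arm can. A call with a number of a shift or a turn outside -1 to 1 is refused whole. A call with a gripper value outside its range is refused whole. The fingers move at their own pace and stop on an object; FORCE is the grip in N (left out, the last holds). Time passes only in rows, so rows that repeat a pose let the fingers close. It gives the time, the measured TCP pose, the force and the opening at its end, in the units of the state.
- r.get_obs(): the state, without advancing time (a new reading comes with each control period).
- r.grab_frame(name): name is "side" or "top"; returns the picture (384x512x3 uint8, red, green, blue); there is no depth.
- r.calibration(name): a dict with "K" (3x3 intrinsics, pixels), "dist_coeffs" ([k1, k2, p1, p2, k3] as OpenCV has them; the pictures are not rectified), "origin" and "rotation" of the camera in the world. Camera axes: x right, y up, looking along -z (the intrinsics and any distortion apply to the point x, -y, -z); pixel columns grow to the right and rows downward; lengths in m; the calibration is good to about 2 mm. A picture is of the moment at which its call begins. calibration takes no time and is no camera call.
- r.hand_in(): hands the job in, once; it reports no verdict.
The state is a dict: "clock": time; "joints": joint angles; "qvel": joint speeds; "tau": joint torques, N m; "tcp_pos": TCP position; "orientation": TCP orientation; "contact_force": force on the tool from outside, world axes, zero at the start; "moment": the same for the moment, N m; "grip_width": finger opening in m.
Only numpy, scipy, OpenCV 4.12 (cv2) and the standard library are available. Lean on these libraries where they do the work, as an engineer would, in place of code of your own. Each camera call takes 0.05 s, during which the arm holds its last target.

## Working session

There is one attempt and no reset: what is moved stays moved. The work goes in short steps, Python scripts to look and compute and a shell command to move; the robot and the scene stay as the last step left them, time stands still between calls to the robot, and variables do not carry over. Pictures are saved under pics/ and viewed, and the job is handed in when it is done.

```bash
ls; mkdir -p pics
python3 - <<'E'
from bench import r
import cv2,numpy as np
o=r.get_obs()
for k,v in o.items(): print(k,np.round(v,4))
print(r.grasp_offset)
for n in("side","top"):
    cv2.imwrite(f"pics/{n}0.png",r.grab_frame(n)[:,:,::-1])
    c=r.calibration(n);print(n,{k:np.round(v,4).tolist() for k,v in c.items()})
E
```

```text
pics
clock 0.0
joints [ 1.2059  0.4778  0.0223  1.5564 -0.0115  1.1093 -0.0831]
qvel [-0.0002  0.0006 -0.0011 -0.0004 -0.0001 -0.0004  0.0009]
tau [-1.00000e-03 -5.96446e+01  1.60780e+00 -2.81196e+01  1.24000e-02
  9.40000e-03  0.00000e+00]
tcp_pos [ 0.1713 -0.6522  0.1963]
orientation [-3.114e+00 -4.022e-01  6.000e-04]
contact_force [-0.5543  0.6169  0.9183]
moment [0.0066 0.0427 0.0274]
grip_width 0.0856
0.0187
side {'K': [[464.7719, 0.0, 256.5016], [0.0, 464.7719, 202.3778], [0.0, 0.0, 1.0]], 'dist_coeffs': [0.0552, 0.0, 0.0, 0.0, 0.0], 'origin': [0.432, 0.9753, 0.89], 'rotation': [0.0706, -1.2489, -2.7849]}
top {'K': [[489.0114, 0.0, 251.5358], [0.0, 489.0114, 194.9577], [0.0, 0.0, 1.0]], 'dist_coeffs': [-0.1045, 0.0, 0.0, 0.0, 0.0], 'origin': [0.3351, 0.0661, 1.1302], 'rotation': [0.1609, -0.1414, -1.5621]}
```

View pics/side0.png

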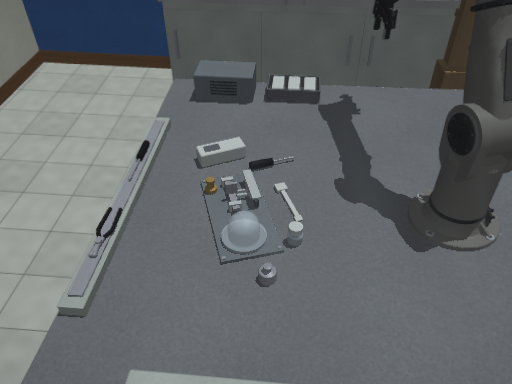

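View pics/top0.png

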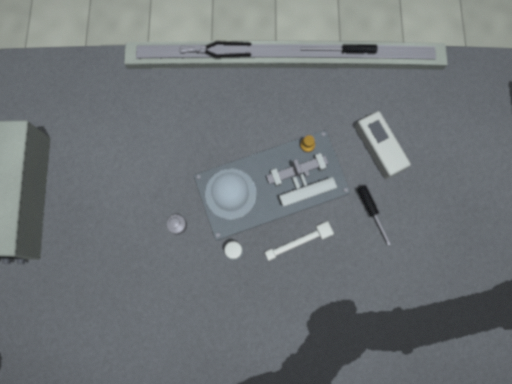

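```bash
cat > h.py <<'E'
import numpy as np,cv2
from scipy.spatial.transform import Rotation as R
def cal(r,n):
    c=r.calibration(n);return np.array(c["K"]),np.array(c["dist_coeffs"]),np.array(c["origin"]),R.from_rotvec(c["rotation"]).as_matrix() if np.size(c["rotation"])==3 else np.array(c["rotation"])
def ray(r,n,px):
    K,d,o,M=cal(r,n)
    u=cv2.undistortPoints(np.array(px,float).reshape(-1,1,2),K,d).reshape(-1,2)
    v=np.c_[u[:,0],-u[:,1],-np.ones(len(u))]@M.T
    return o,v
def plane(r,n,px,z):
    o,v=ray(r,n,px);t=(z-o[2])/v[:,2];return o+t[:,None]*v
def proj(r,n,P):
    K,d,o,M=cal(r,n)
    q=(np.array(P,float).reshape(-1,3)-o)@M*np.array([1,-1,-1])
    return cv2.projectPoints(q,np.zeros(3),np.zeros(3),K,d)[0].reshape(-1,2)
E
python3 - <<'E'
import cv2
a=cv2.imread('pics/top0.png')[115:255,185:365];cv2.imwrite('pics/topz.png',cv2.resize(a,None,fx=4.2,fy=4.2,interpolation=cv2.INTER_CUBIC))
a=cv2.imread('pics/side0.png')[160:270,190:310];cv2.imwrite('pics/sidez.png',cv2.resize(a,None,fx=5,fy=5,interpolation=cv2.INTER_CUBIC))
E
```

```text
(no output)
```

View pics/topz.png

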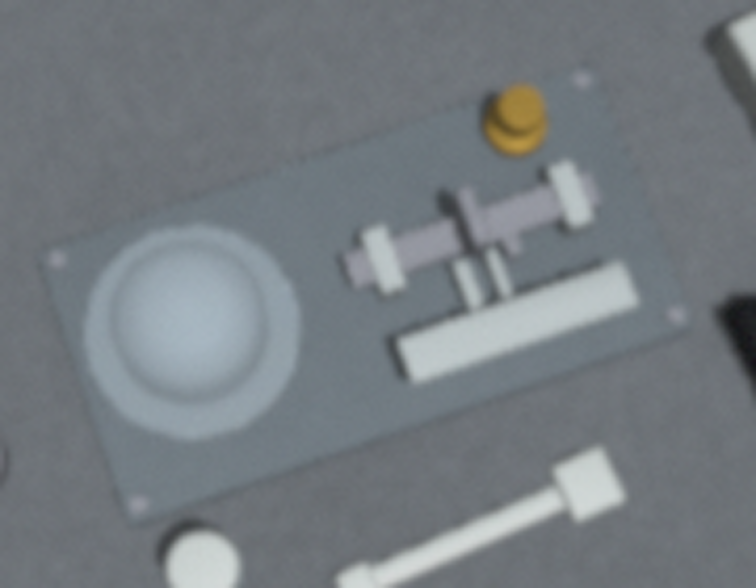

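View pics/sidez.png

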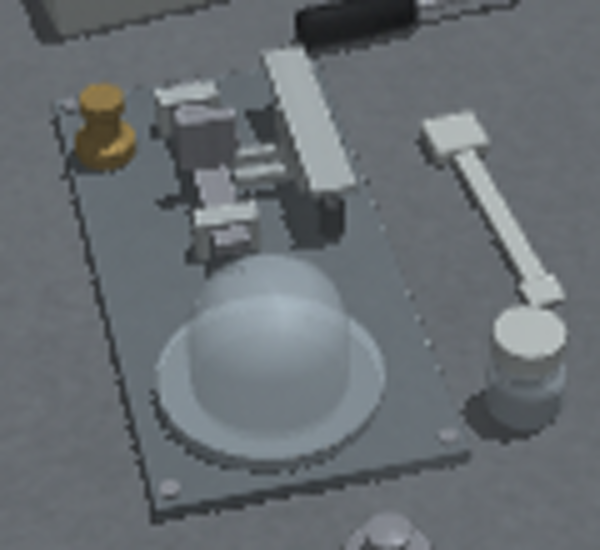

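Run:
```python
from bench import r
from h import *
f=lambda p:(np.array(p,float)+.5)/4.2-.5+[185,115]
C=plane(r,"top",f([(42,262),(597,73),(690,330),(135,520)]),.010)
L=np.array([(105,235),(105,-100),(-60,-100),(-60,235)])/1000
K=plane(r,"top",f([(397,345),(622,262),(638,300),(413,382)]),.050)
LK=np.array([(-17,65),(-17,-65),(-43,-65),(-43,65)])/1000
T=plane(r,"top",f([(458,190),(473,190),(488,242),(472,248)]),.067)
def fit(L,W):
    lc,wc=L.mean(0),W.mean(0);H=(L-lc).T@(W-wc)
    a=np.arctan2(H[0,1]-H[1,0],H[0,0]+H[1,1]);c,s=np.cos(a),np.sin(a);M=np.array([[c,-s],[s,c]])
    return a,wc-M@lc,M
for l,w in((L,C),(LK,K),(np.r_[L,LK],np.r_[C,K])):
    a,t,M=fit(l,w[:,:2]);print(np.degrees(a),t,np.abs(w[:,:2]-(l@M.T+t)).max(1).round(4))
print("tab local",((T[:,:2]-t)@M).round(4), "dome", M@[.03,.165]+t)
# side check
s=lambda p:(np.array(p,float)+.5)/5-.5+[190,160]
S=plane(r,"side",s([(264,52),(308,48),(355,184),(312,193)]),.05)
print("catch side local",((S[:,:2]-t)@M).round(4))
S=plane(r,"side",s([(173,110),(232,112)]),.067)
print("tab side local",((S[:,:2]-t)@M).round(4))
S=plane(r,"side",s([(57,107),(153,521),(468,456)]),.01)
print("plate side local",((S[:,:2]-t)@M).round(4))
np.savez("rig.npz",a=a,t=t,M=M)
o=r.get_obs();Rm=R.from_rotvec(o["orientation"]).as_matrix();print(Rm.round(3))
```

```text
19.329003089574147 [ 0.57953216 -0.03902023] [0.0045 0.0039 0.006  0.0063]
20.523337508435798 [ 0.58245055 -0.03661678] [0.0021 0.0017 0.0016 0.0022]
19.593153719016545 [ 0.58123886 -0.03804432] [0.0051 0.0059 0.0051 0.0055 0.0018 0.001  0.0041 0.0026]
tab local [[0.0472 0.0082]
 [0.0445 0.0006]
 [0.015  0.0031]
 [0.0148 0.0123]] dome [0.55417085 0.12746194]
catch side local [[-0.0164 -0.0622]
 [-0.0425 -0.0596]
 [-0.0392  0.0661]
 [-0.0145  0.0676]]
tab side local [[ 0.049  -0.0014]
 [ 0.0173  0.0085]]
plate side local [[ 0.1056 -0.091 ]
 [ 0.1093  0.2438]
 [-0.0543  0.2405]]
[[ 0.967  0.254 -0.001]
 [ 0.254 -0.967  0.002]
 [-0.    -0.002 -1.   ]]
```

```bash
cat > go.py <<'E'
import sys
from bench import r
from h import *
# usage: go.py localx localy z yaw_off -> normalised row
d=np.load("rig.npz");a=np.radians(20.2);t=np.array([.582,-.036]);c,s=np.cos(a),np.sin(a);M=np.array([[c,-s],[s,c]])
lx,ly,z=map(float,sys.argv[1:4])
o=r.get_obs();p=o["tcp_pos"];Rm=R.from_rotvec(o["orientation"]).as_matrix()
w=np.r_[M@[lx,ly]+t,z]
Rt=np.c_[np.r_[M[:,1],0],np.r_[M[:,0],0],[0,0,-1]]
turn=R.from_matrix(Rm.T@Rt).as_rotvec()/np.pi; sh=Rm.T@(w-p)/.2
lp=M.T@(p[:2]-t)
print("clk",o["clock"],"local",lp.round(4),"z",p[2].round(4),"F",np.round(np.r_[M.T@o["contact_force"][:2],o["contact_force"][2]],2),"w",round(o["grip_width"],4))
print("turn",turn.round(4),"shift",sh.round(4),"q",np.round(o["joints"],2))
E
python3 go.py 0 -0.02 0.15
python3 - <<'E'
from bench import r
from h import *
a=np.radians(20.2);t=np.array([.582,-.036]);c,s=np.cos(a),np.sin(a);M=np.array([[c,-s],[s,c]])
print(M.T@(plane(r,"top",[[308,148]],.012)[0,:2]-t))
E
python3 -m jog '[0,0,-0.15,0.9,-0.75,0,0.54, 0,0,-0.15,0.9,-0.75,0,0.54, 0,0,-0.15,0.9,-0.75,0,0.54, 0,0,-0.15,0.9,-0.75,0,0.54, 0,0,-0.15,0.9,-0.75,0,0.54, 0,0,-0.15,0.9,-0.75,0,0.54]'
python3 go.py 0 -0.02 0.15
```

```text
clk 0.1 local [-0.5983 -0.4366] z 0.1964 F [-0.17 -0.21 -0.95] w 0.0857
turn [-4.000e-04 -4.000e-04 -5.305e-01] shift [ 2.7786 -2.3589  0.2357] q [ 1.21  0.48  0.02  1.56 -0.01  1.11 -0.08]
[ 0.07390522 -0.04546504]
clock: 0.7
tcp_pos: [0.3115, -0.4563, 0.1966]
orientation: [-2.928, -1.13, -0.003]
contact_force: [-1.2, -0.8, 0.1]
grip_width: 0.0463
clk 0.7 local [-0.399 -0.301] z 0.1966 F [-1.37 -0.38  0.06] w 0.0463
turn [-1.000e-04 -1.400e-03 -3.777e-01] shift [ 2.3757 -0.5542  0.2418] q [ 1.    0.29 -0.17  1.84  0.05  1.02 -0.02]
```

```bash
python3 -m jog '[0,0,-0.15,0.95,-0.22,0,0.54, 0,0,-0.15,0.95,-0.22,0,0.54, 0,0,-0.15,0.95,-0.22,0,0.54, 0,0,-0.15,0.95,-0.22,0,0.54, 0,0,-0.15,0.95,-0.22,0,0.54, 0,0,-0.15,0.95,-0.22,0,0.54]'
python3 go.py 0 -0.02 0.15
```

```text
clock: 1.3
tcp_pos: [0.423, -0.2955, 0.1971]
orientation: [-2.581, -1.785, -0.004]
contact_force: [-0.7, -1.2, -0.5]
grip_width: 0.0463
clk 1.3 local [-0.2389 -0.1886] z 0.1971 F [-1.02 -0.89 -0.52] w 0.0463
turn [ 1.00e-04 -1.30e-03 -2.27e-01] shift [1.4178 0.3522 0.2407] q [ 0.79  0.24 -0.35  1.91  0.09  1.01  0.04]
```

```bash
python3 -m jog '[0,0,-0.15,0.95,0.24,0,0.54, 0,0,-0.15,0.95,0.24,0,0.54, 0,0,-0.15,0.95,0.24,0,0.54, 0,0,-0.15,0.95,0.24,0,0.54, 0,0,-0.15,0.95,0.24,0,0.54, 0,0,-0.15,0.95,0.24,0,0.54]'
python3 go.py 0 -0.02 0.15
```

```text
clock: 1.9
tcp_pos: [0.5346, -0.1359, 0.1972]
orientation: [-2.094, -2.338, -0.004]
contact_force: [-1.0, 0.1, 0.5]
grip_width: 0.046
clk 1.9 local [-0.079  -0.0774] z 0.1972 F [-0.91  0.46  0.52] w 0.046
turn [ 0.     -0.0012 -0.0773] shift [0.3727 0.3144 0.2375] q [ 0.56  0.32 -0.51  1.82  0.18  1.04  0.09]
```

```bash
python3 -m jog '[0,0,-0.077,0.373,0.314,0.2,0.54, 0,0,-0.077,0.373,0.314,0.2,0.54, 0,0,-0.077,0.373,0.314,0.38,0.54, 0,0,-0.077,0.373,0.314,0.38,0.54, 0,0,-0.077,0.373,0.314,0.38,0.54, 0,0,-0.077,0.373,0.314,0.38,0.54, 0,0,-0.077,0.373,0.314,0.38,0.54]'
python3 go.py 0 -0.02 0.08
python3 - <<'E'
from bench import r
import cv2
for n,(y0,y1,x0,x1) in dict(top=(100,260,185,365),side=(100,270,170,340)).items():
    g=r.grab_frame(n)[:,:,::-1];cv2.imwrite(f"pics/{n}1.png",g)
    cv2.imwrite(f"pics/{n}1z.png",cv2.resize(g[y0:y1,x0:x1],None,fx=3.5,fy=3.5,interpolation=cv2.INTER_CUBIC))
E
```

```text
clock: 2.6
tcp_pos: [0.5896, -0.0565, 0.1232]
orientation: [1.802, 2.573, 0.005]
contact_force: [-0.4, 0.1, 0.1]
grip_width: 0.0461
clk 2.6 local [ 0.     -0.0219] z 0.1232 F [-0.38  0.19  0.11] w 0.0461
turn [ 0.0008 -0.0005 -0.0012] shift [ 0.009  -0.0006  0.2162] q [ 0.41  0.48 -0.55  1.8   0.3   0.94  0.08]
```

View pics/top1z.png

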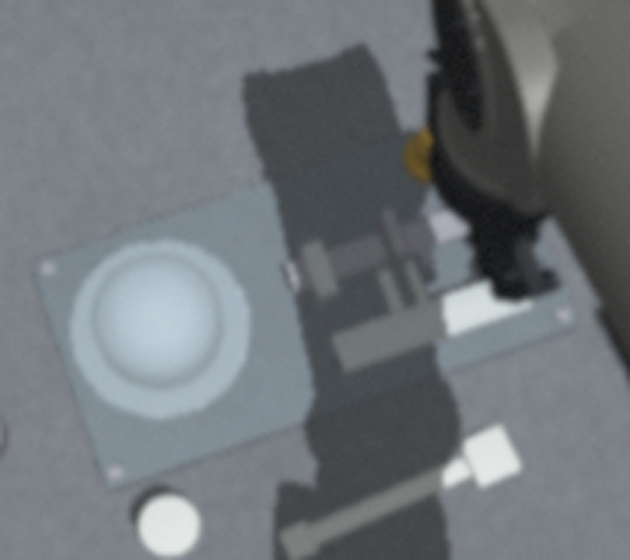

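View pics/side1z.png

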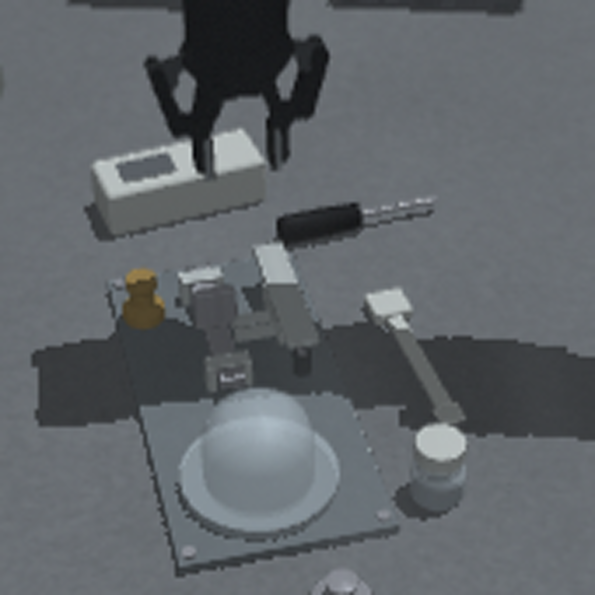

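```bash
python3 - <<'E'
from bench import r
from h import *
a=np.radians(20.2);t=np.array([.582,-.036]);c,s=np.cos(a),np.sin(a);M=np.array([[c,-s],[s,c]])
f=lambda p,x0,y0:(np.array(p,float)+.5)/3.5-.5+[x0,y0]
P=plane(r,"side",f([(195,170),(212,172),(270,165),(287,160)],170,100),.126);print(((P[:,:2]-t)@M).round(4))
E
python3 go.py 0 -0.02 0.062
python3 -m jog '[0,0,0,0.01,0,0.30,0.54, 0,0,0,0.01,0,0.30,0.54, 0,0,0,0.01,0,0.30,0.54, 0,0,0,0.01,0,0.30,0.54, 0,0,0,0.01,0,0.30,0.54]'
python3 go.py 0 -0.02 0.042
python3 - <<'E'
from bench import r
import cv2
g=r.grab_frame("side")[:,:,::-1];cv2.imwrite(f"pics/side2z.png",cv2.resize(g[130:250,190:310],None,fx=5,fy=5,interpolation=cv2.INTER_CUBIC))
E
```

```text
[[ 0.0258 -0.0782]
 [ 0.013  -0.0719]
 [-0.0347 -0.0694]
 [-0.0499 -0.0727]]
clk 2.7 local [ 0.0001 -0.0211] z 0.1229 F [-0.34 -0.63  0.28] w 0.0468
turn [ 0.0007 -0.0007 -0.0008] shift [ 0.0046 -0.0013  0.3045] q [ 0.41  0.48 -0.55  1.8   0.3   0.94  0.08]
clock: 3.2
tcp_pos: [0.5901, -0.0536, 0.0647]
orientation: [1.8, 2.573, 0.007]
contact_force: [-0.2, 0.9, -0.3]
grip_width: 0.0464
clk 3.2 local [ 0.0015 -0.0193] z 0.0647 F [ 0.15  0.89 -0.25] w 0.0464
turn [ 0.0015 -0.0004 -0.0009] shift [-0.0035 -0.0082  0.1135] q [ 0.38  0.55 -0.52  1.84  0.35  0.84  0.03]
```

View pics/side2z.png

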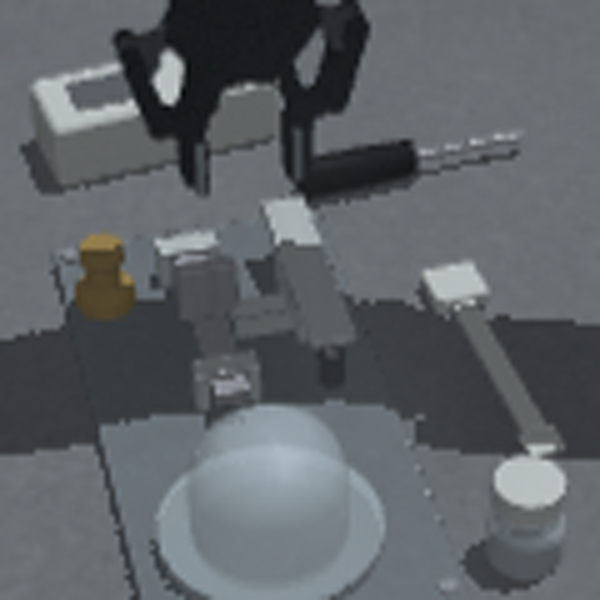

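Run:
```python
from bench import r
from h import *
o=r.get_obs()
print(proj(r,"side",[[.1713,-.6522,.1963]]),proj(r,"top",[[.1713,-.6522,.1963]]))
p=proj(r,"side",[o["tcp_pos"]])[0];print(p,(p-[190,130])*5)
p=proj(r,"top",[o["tcp_pos"]])[0];print(p,(p-[185,100])*3.5)
g=r.grab_frame("top")[:,:,::-1];cv2.imwrite(f"pics/top2z.png",cv2.resize(g[100:260,185:365],None,fx=3.5,fy=3.5,interpolation=cv2.INTER_CUBIC))
```

```text
[[377.56432171  47.86436322]] [[622.41919074 368.52379072]]
[239.01116485 176.2652524 ] [245.05582425 231.32626201]
[311.24238178 174.39812575] [441.84833624 260.39344013]
```

View pics/top2z.png

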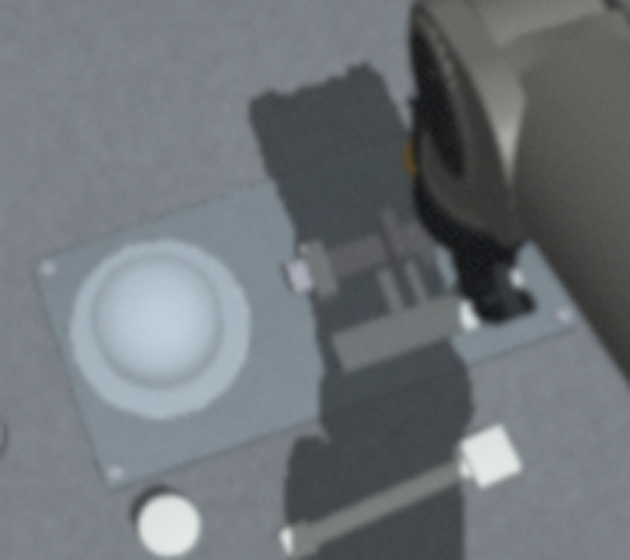

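Run:
```python
from bench import r
from h import *
g=r.grab_frame("top")[:,:,::-1];cv2.imwrite(f"pics/top3.png",g)
c=cv2.resize(g[140:205,295:365],None,fx=8,fy=8,interpolation=cv2.INTER_CUBIC);c=np.clip((c/255.)**.5*255,0,255).astype('uint8')
h=r.grab_frame("side")[:,:,::-1];cv2.imwrite(f"pics/side3.png",h)
d=cv2.resize(h[125:200,205:285],None,fx=7,fy=7,interpolation=cv2.INTER_CUBIC);d=np.clip((d/255.)**.5*255,0,255).astype('uint8')
cv2.imwrite("pics/top3z.png",c);cv2.imwrite("pics/side3z.png",d)
```

```text
(no output)
```

View pics/top3z.png

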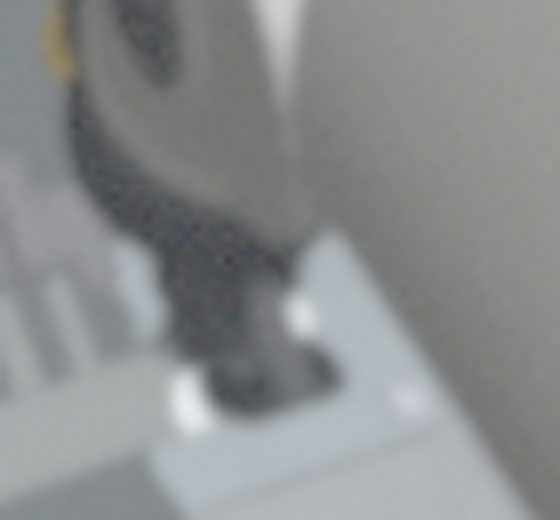

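View pics/side3z.png

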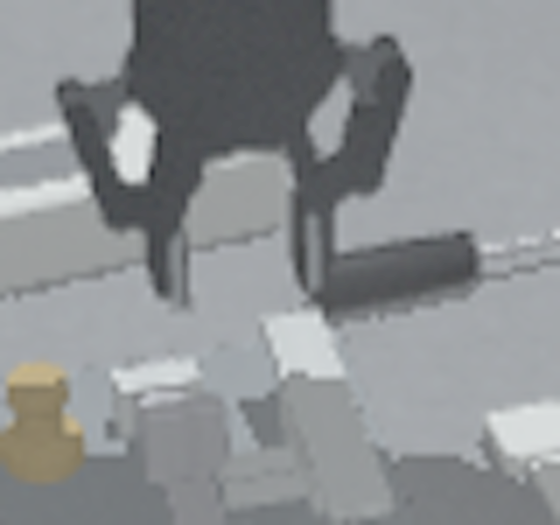

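Run:
```python
from bench import r
from h import *
a=np.radians(20.2);t=np.array([.582,-.036]);c,s=np.cos(a),np.sin(a);M=np.array([[c,-s],[s,c]])
def W(l):return np.r_[M@l[:2]+t,l[2]]
def loc(w):return np.r_[M.T@(w[:2]-t),w[2]].round(4)
S=lambda p:(np.array(p)+.5)/7-.5+[205,125]
T=lambda p:(np.array(p)+.5)/8-.5+[295,140]
def tri(ps,pt):
    o1,v1=ray(r,"side",S(ps));o2,v2=ray(r,"top",T(pt));v1=v1[0];v2=v2[0]
    x=np.linalg.lstsq(np.c_[v1,-v2],o2-o1,rcond=None)[0];a_,b_=o1+x[0]*v1,o2+x[1]*v2
    return loc((a_+b_)/2),np.linalg.norm(a_-b_).round(4)
for ps in[(390,45),(390,110),(370,190)]:
  for pt in[(230,380),(300,375)]: print(ps,pt,tri(ps,pt))
for n,inv,(x0,y0),k in(("side",S,(205,125),7),("top",T,(295,140),8)):
  for l in[(-.03,-.02,.065),(.03,-.02,.065),(-.03,-.02,.085),(-.03,-.04,.08),(-.03,-.06,.065)]:
    print(n,l,((proj(r,n,W(l))[0]-[x0,y0]+.5)*k-.5).round(0))
```

```text
(390, 45) (230, 380) (array([-0.0575, -0.0036,  0.2162]), np.float64(0.0006))
(390, 45) (300, 375) (array([-0.0614, -0.022 ,  0.2044]), np.float64(0.0014))
(390, 110) (230, 380) (array([-0.0557, -0.0085,  0.1851]), np.float64(0.0056))
(390, 110) (300, 375) (array([-0.0597, -0.0276,  0.1723]), np.float64(0.0078))
(370, 190) (230, 380) (array([-0.0496, -0.0169,  0.1432]), np.float64(0.006))
(370, 190) (300, 375) (array([-0.0536, -0.037 ,  0.129 ]), np.float64(0.0084))
side (-0.03, -0.02, 0.065) [316. 348.]
side (0.03, -0.02, 0.065) [172. 371.]
side (-0.03, -0.02, 0.085) [315. 309.]
side (-0.03, -0.04, 0.08) [303. 290.]
side (-0.03, -0.06, 0.065) [293. 290.]
top (-0.03, -0.02, 0.065) [177. 381.]
top (0.03, -0.02, 0.065) [ 99. 185.]
top (-0.03, -0.02, 0.085) [186. 366.]
top (-0.03, -0.04, 0.08) [251. 345.]
top (-0.03, -0.06, 0.065) [310. 333.]
```

```bash
python3 -m jog '[0,0,0,0,-0.008,0.03,0.54, 0,0,0,0,-0.008,0.06,0.54, 0,0,0,0,-0.008,0.06,0.54]'
python3 go.py 0 -0.02 0.042
python3 - <<'E'
from bench import r
from h import *
h=r.grab_frame("side")[:,:,::-1]
d=cv2.resize(h[125:200,205:285],None,fx=7,fy=7,interpolation=cv2.INTER_CUBIC);d=np.clip((d/255.)**.5*255,0,255).astype('uint8')
cv2.imwrite("pics/side4z.png",d)
g=cv2.imread("pics/side0.png")[0:70,350:430];cv2.imwrite("pics/side0g.png",cv2.resize(g,None,fx=7,fy=7,interpolation=cv2.INTER_CUBIC))
E
```

```text
clock: 3.7
tcp_pos: [0.5869, -0.0543, 0.0507]
orientation: [-1.8, -2.573, -0.004]
contact_force: [-0.8, -0.0, -0.3]
grip_width: 0.0462
clk 3.7 local [-0.0017 -0.0189] z 0.0507 F [-0.75  0.26 -0.31] w 0.0462
turn [ 0.0005 -0.0007 -0.0009] shift [-0.0056  0.0085  0.0433] q [ 0.38  0.57 -0.51  1.86  0.37  0.81  0.03]
```

View pics/side4z.png

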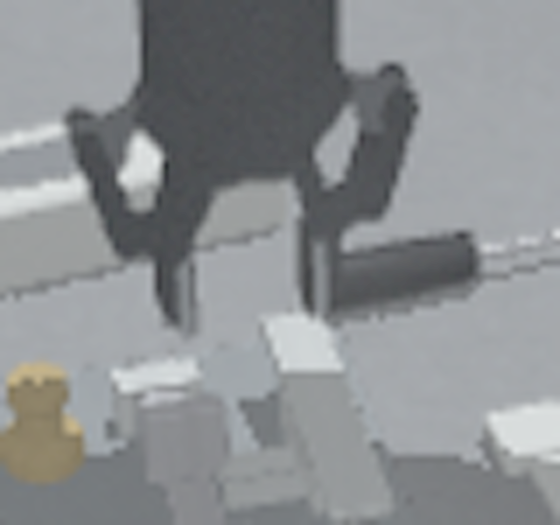

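View pics/side0g.png

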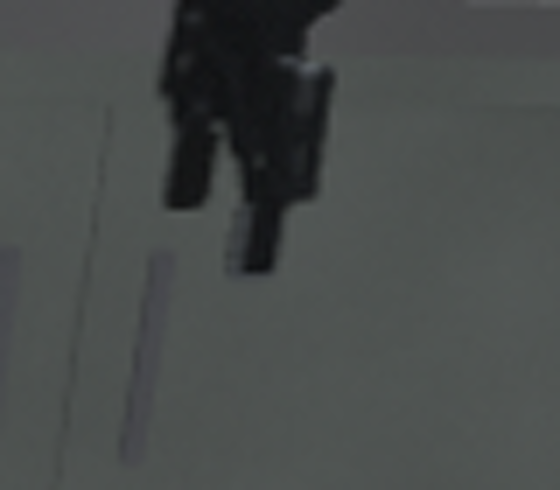

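Run:
```python
from bench import r
from h import *
print(proj(r,"side",[[0,0,0],[.1,0,0],[0,.1,0],[0,-.1,0],[-.1,0,0]]).round(1))
print(cal(r,"side")[3].round(3),cal(r,"top")[3].round(3))
for n in("side","top"):print(r.calibration(n))
g=r.grab_frame("side")[:,:,::-1];cv2.imwrite("pics/side5.png",g)
```

```text
[[451.2 219.1]
 [413.4 216.7]
 [459.6 245.9]
 [443.9 195.3]
 [490.  221.6]]
[[-0.995  0.062 -0.078]
 [-0.1   -0.662  0.743]
 [-0.006  0.747  0.665]] [[ 0.005  0.982 -0.191]
 [-1.     0.002 -0.013]
 [-0.012  0.191  0.981]]
{'K': array([[464.7719044 ,   0.        , 256.50157864],
       [  0.        , 464.7719044 , 202.37782959],
       [  0.        ,   0.        ,   1.        ]]), 'dist_coeffs': array([0.05523629, 0.        , 0.        , 0.        , 0.        ]), 'origin': array([0.43195444, 0.97526673, 0.89004266]), 'rotation': array([ 0.07061875, -1.24885977, -2.78494115])}
{'K': array([[489.01135153,   0.        , 251.53582873],
       [  0.        , 489.01135153, 194.9577478 ],
       [  0.        ,   0.        ,   1.        ]]), 'dist_coeffs': array([-0.10453466,  0.        ,  0.        ,  0.        ,  0.        ]), 'origin': array([0.33506732, 0.06612127, 1.13017145]), 'rotation': array([ 0.16085043, -0.14138256, -1.56209486])}
```

View pics/side5.png

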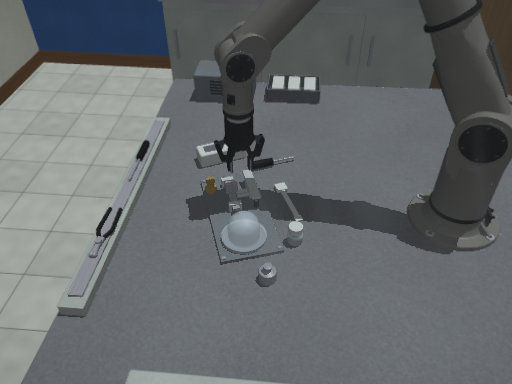

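```bash
python3 -m jog '[0,0,0,0,0.008,0.02,0.54, 0,0,0,0,0.008,0.02,0.54]'
python3 go.py 0 -0.02 0.042
python3 -m jog '[0,0,0,0,0,0.02,0.54, 0,0,0,0,0,0.02,0.54]'
python3 go.py 0 -0.02 0.042
python3 - <<'E'
from bench import r
from h import *
g=r.grab_frame("top")[:,:,::-1];cv2.imwrite(f"pics/top6.png",g)
c=cv2.resize(g[140:205,280:360],None,fx=8,fy=8,interpolation=cv2.INTER_CUBIC);c=np.clip((c/255.)**.4*255,0,255).astype('uint8')
h=r.grab_frame("side")[:,:,::-1];cv2.imwrite(f"pics/side6.png",h)
d=cv2.resize(h[125:200,205:285],None,fx=7,fy=7,interpolation=cv2.INTER_CUBIC);d=np.clip((d/255.)**.4*255,0,255).astype('uint8')
cv2.imwrite("pics/top6z.png",c);cv2.imwrite("pics/side6z.png",d)
E
```

```text
clock: 4.0
tcp_pos: [0.589, -0.0535, 0.0469]
orientation: [-1.8, -2.574, -0.005]
contact_force: [-0.3, -0.4, -0.5]
grip_width: 0.046
clk 4.0 local [ 0.0005 -0.0188] z 0.0469 F [-0.41 -0.25 -0.48] w 0.046
turn [ 0.0007 -0.0007 -0.0008] shift [-0.0059 -0.0027  0.0244] q [ 0.37  0.57 -0.51  1.85  0.37  0.81  0.02]
clock: 4.2
tcp_pos: [0.5886, -0.0535, 0.0423]
orientation: [-1.8, -2.573, -0.004]
contact_force: [-0.8, -0.0, -0.7]
grip_width: 0.0458
clk 4.2 local [ 0.0001 -0.0187] z 0.0423 F [-0.79  0.28 -0.65] w 0.0458
turn [ 0.0005 -0.0009 -0.0008] shift [-0.0067 -0.0006  0.0013] q [ 0.37  0.58 -0.51  1.86  0.37  0.8   0.02]
```

View pics/top6z.png

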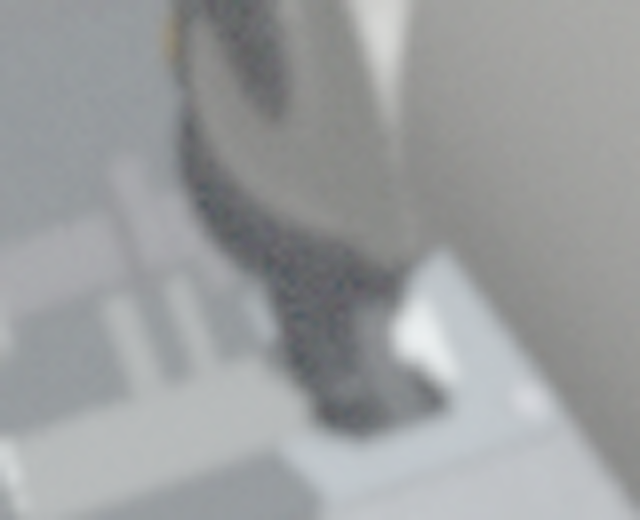

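View pics/side6z.png

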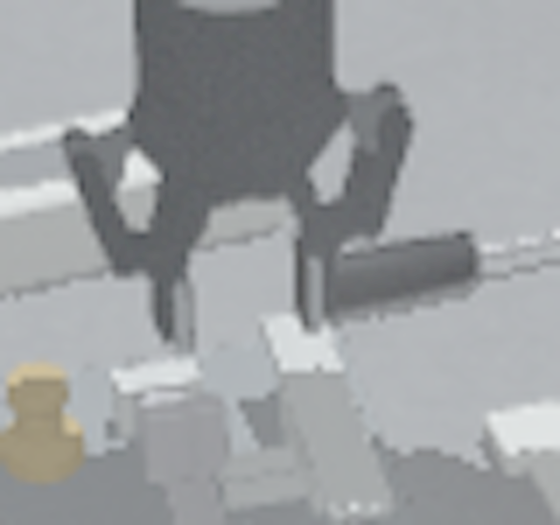

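```bash
for i in 1 ; do python3 -m jog '[0,0,0,0,0,0.04,0.54, 0,0,0,0,0,0.04,0.54]' >/dev/null; python3 go.py 0 -0.02 0.042|head -1
python3 -m jog '[0,0,0,0,0,0.03,0.54, 0,0,0,0,0,0.03,0.54]' >/dev/null; python3 go.py 0 -0.02 0.042|head -1; done
python3 - <<'E'
from bench import r
from h import *
h=r.grab_frame("side")[:,:,::-1];cv2.imwrite(f"pics/side7.png",h)
d=cv2.resize(h[125:200,205:285],None,fx=7,fy=7,interpolation=cv2.INTER_CUBIC);d=np.clip((d/255.)**.4*255,0,255).astype('uint8')
cv2.imwrite("pics/side7z.png",d)
E
```

```text
clk 4.5 local [-0.0004 -0.0185] z 0.0336 F [ 0.29 -0.4   0.04] w 0.0459
clk 4.7 local [-0.0012 -0.0183] z 0.0266 F [0.73 0.1  0.47] w 0.0461
```

View pics/side7z.png

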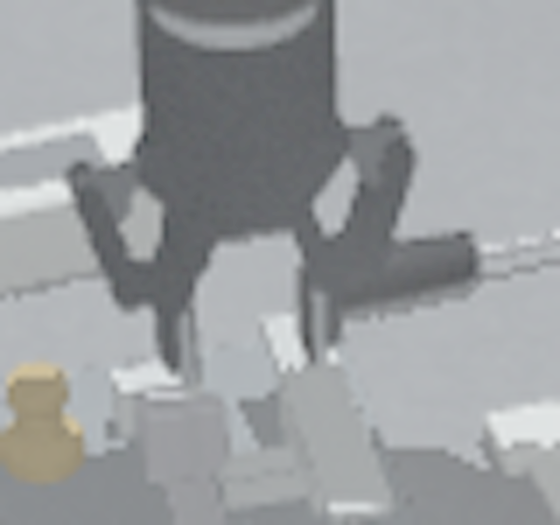

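```bash
python3 - <<'E'
from bench import r
from h import *
a=np.radians(20.2);t=np.array([.582,-.036]);c,s=np.cos(a),np.sin(a);M=np.array([[c,-s],[s,c]])
S=lambda p:(np.array(p)+.5)/7-.5+[205,125]
for z in(.05,.055,.06,.065,.07):
  P=plane(r,"side",S([(310,357),(328,357),(172,372),(190,380)]),z);print(z,((P[:,:2]-t)@M).round(4).tolist())
E
python3 -m jog '[0,0,0,0,0,0.02,0.54, 0,0,0,0,0,0.02,0.54]' >/dev/null; python3 go.py 0 -0.02 0.042|head -1
python3 -m jog '[0,0,0,0,0,0.015,0.54, 0,0,0,0,0,0.015,0.54]' >/dev/null; python3 go.py 0 -0.02 0.042|head -1
```

```text
0.05 [[-0.0306, -0.0332], [-0.0378, -0.0312], [0.0268, -0.0381], [0.0208, -0.0311]]
0.055 [[-0.0292, -0.027], [-0.0364, -0.0251], [0.0279, -0.0319], [0.0219, -0.0249]]
0.06 [[-0.0278, -0.0208], [-0.0349, -0.0189], [0.029, -0.0258], [0.023, -0.0188]]
0.065 [[-0.0264, -0.0147], [-0.0334, -0.0128], [0.0301, -0.0196], [0.0241, -0.0126]]
0.07 [[-0.0249, -0.0085], [-0.032, -0.0067], [0.0312, -0.0134], [0.0252, -0.0065]]
clk 4.95 local [-0.0012 -0.0182] z 0.0225 F [ 0.3   0.29 -0.6 ] w 0.0458
clk 5.15 local [-0.0015 -0.0181] z 0.0191 F [-0.87 -0.35 -0.62] w 0.0461
```

```bash
python3 -m jog '[0,0,0,0,0.006,0.015,0.54, 0,0,0,0,0.006,0.015,0.54]' >/dev/null; python3 go.py 0 -0.02 0.042|head -1
python3 -m jog '[0,0,0,0,0,0.015,0.54, 0,0,0,0,0,0.015,0.54]' >/dev/null; python3 go.py 0 -0.02 0.042|head -1
python3 - <<'E'
from bench import r
from h import *
h=r.grab_frame("side")[:,:,::-1];cv2.imwrite(f"pics/side8.png",h)
d=cv2.resize(h[125:200,205:285],None,fx=7,fy=7,interpolation=cv2.INTER_CUBIC);d=np.clip((d/255.)**.4*255,0,255).astype('uint8')
cv2.imwrite("pics/side8z.png",d)
g=r.grab_frame("top")[:,:,::-1];cv2.imwrite(f"pics/top8.png",g)
c=cv2.resize(g[140:205,280:360],None,fx=8,fy=8,interpolation=cv2.INTER_CUBIC);c=np.clip((c/255.)**.4*255,0,255).astype('uint8')
cv2.imwrite("pics/top8z.png",c)
E
```

```text
clk 5.35 local [-0.0004 -0.018 ] z 0.0157 F [-0.29  0.57  0.21] w 0.0461
clk 5.55 local [-0.0001 -0.0181] z 0.0127 F [ 0.27 -0.02  4.27] w 0.0462
```

View pics/side8z.png

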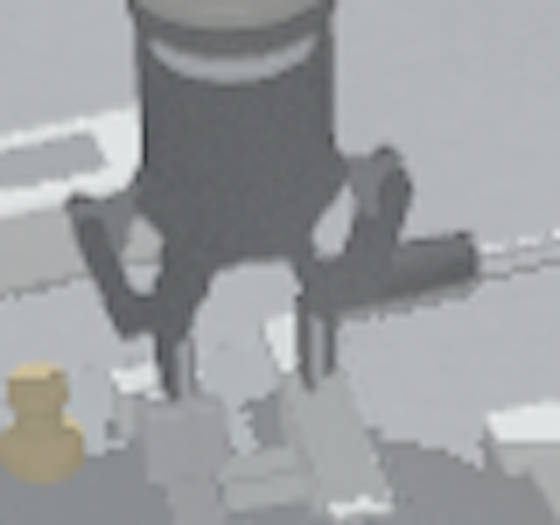

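View pics/top8z.png

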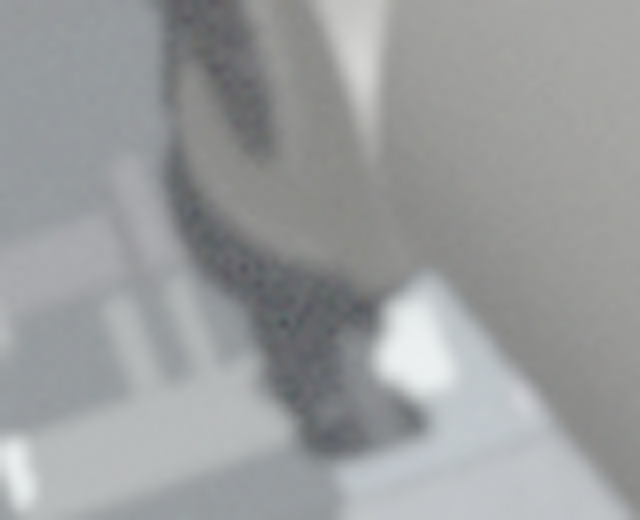

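```bash
python3 -m jog '[0,0,0,0,0,0.025,0.54, 0,0,0,0,0,0.025,0.54]' >/dev/null; python3 go.py 0 -0.02 0.042|head -1
python3 -m jog '[0,0,0,0,0,0.025,0.54, 0,0,0,0,0,0.025,0.54]' >/dev/null; python3 go.py 0 -0.02 0.042|head -1
```

```text
clk 5.85 local [ 0.0001 -0.0182] z 0.0078 F [-0.64  0.16  4.06] w 0.0457
clk 6.05 local [ 0.0002 -0.0183] z 0.0044 F [-3.98  0.05 17.93] w 0.0456
```

```bash
python3 -m jog '[0,0,0,0.02,0,0.008,0.54, 0,0,0,0.04,0,0.008,0.54, 0,0,0,0.06,0,0.008,0.54]' >/dev/null; python3 go.py 0 -0.02 0.042
python3 -m jog '[0,0,0,0.02,0,0.005,0.54, 0,0,0,0.04,0,0.005,0.54]' >/dev/null; python3 go.py 0 -0.02 0.042
```

```text
clk 6.35 local [ 0.0012 -0.0112] z 0.0046 F [-1.15 -9.16 11.84] w 0.0464
turn [ 0.0001  0.0011 -0.0016] shift [-0.0445 -0.0056 -0.1868] q [ 0.33  0.63 -0.47  1.88  0.42  0.73 -0.04]
clk 6.55 local [ 0.0015 -0.0076] z 0.0047 F [-1.01 -7.95  8.48] w 0.0462
turn [ 0.0005  0.0028 -0.0024] shift [-0.0636 -0.0066 -0.186 ] q [ 0.32  0.62 -0.47  1.89  0.42  0.73 -0.05]
```

```bash
python3 -m jog '[0,0,0,0.02,0,0.015,0.54, 0,0,0,0.05,0,0.015,0.54, 0,0,0,0.06,0,0.015,0.54]' >/dev/null; python3 go.py 0 -0.02 0.042
python3 - <<'E'
from bench import r
from h import *
h=r.grab_frame("side")[:,:,::-1];cv2.imwrite(f"pics/side9.png",h)
d=cv2.resize(h[125:200,205:285],None,fx=7,fy=7,interpolation=cv2.INTER_CUBIC);d=np.clip((d/255.)**.4*255,0,255).astype('uint8')
cv2.imwrite("pics/side9z.png",d)
E
```

```text
clk 6.85 local [ 0.0024 -0.0033] z 0.0045 F [ -2.9  -13.82  19.73] w 0.0461
turn [ 0.0013  0.0059 -0.0035] shift [-0.0872 -0.0103 -0.1859] q [ 0.3   0.62 -0.46  1.89  0.43  0.72 -0.07]
```

View pics/side9z.png

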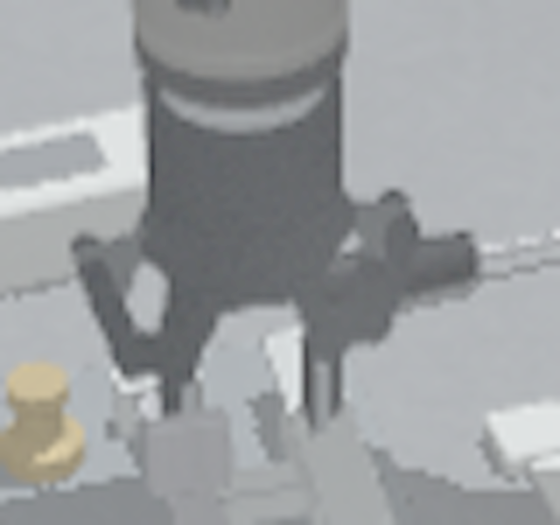

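```bash
python3 -m jog '[0,0.004,-0.003,0.04,-0.01,0.006,0.54, 0,0.004,-0.003,0.07,-0.01,0.006,0.54, 0,0.004,-0.003,0.10,-0.01,0.006,0.54]' >/dev/null; python3 go.py 0 -0.02 0.042
python3 -m jog '[0,0.004,-0.003,0.04,-0.01,0.008,0.54, 0,0.004,-0.003,0.07,-0.01,0.008,0.54, 0,0.004,-0.003,0.10,-0.01,0.008,0.54]' >/dev/null; python3 go.py 0 -0.02 0.042
```

```text
clk 7.2 local [0.0021 0.0117] z 0.0047 F [-0.7  -9.09 12.64] w 0.0459
turn [ 0.0023  0.0039 -0.0014] shift [-0.1609 -0.0082 -0.1844] q [ 0.29  0.61 -0.47  1.91  0.43  0.71 -0.09]
clk 7.5 local [0.0021 0.0267] z 0.0048 F [ 0.36 -9.32 12.91] w 0.046
turn [0.0036 0.0018 0.0006] shift [-0.2345 -0.0088 -0.185 ] q [ 0.27  0.61 -0.48  1.92  0.42  0.7  -0.1 ]
```

```bash
python3 -m jog '[-0.002,0.002,0,0.03,-0.005,0.008,0.54, 0.002,0.002,0,0.05,-0.005,0.008,0.54]' >/dev/null; python3 go.py 0 -0.02 0.042
python3 -m jog '[0,0,0,0.03,-0.005,0.008,0.54, 0,0,0,0.05,-0.005,0.008,0.54]' >/dev/null; python3 go.py 0 -0.02 0.042
python3 - <<'E'
from bench import r
from h import *
h=r.grab_frame("side")[:,:,::-1];cv2.imwrite(f"pics/side10.png",h)
d=cv2.resize(h[130:230,195:295],None,fx=6,fy=6,interpolation=cv2.INTER_CUBIC);d=np.clip((d/255.)**.4*255,0,255).astype('uint8')
cv2.imwrite("pics/side10z.png",d)
E
```

```text
clk 7.7 local [0.002  0.0316] z 0.0047 F [-0.67 -6.93  9.85] w 0.0464
turn [ 0.0025  0.0017 -0.0005] shift [-0.2591 -0.0084 -0.185 ] q [ 0.27  0.61 -0.48  1.92  0.42  0.7  -0.11]
clk 7.9 local [0.0021 0.032 ] z 0.0048 F [  0.73 -26.98   7.78] w 0.0459
turn [ 0.0034  0.0051 -0.0026] shift [-0.263  -0.0065 -0.182 ] q [ 0.25  0.6  -0.47  1.93  0.43  0.69 -0.13]
```

View pics/side10z.png

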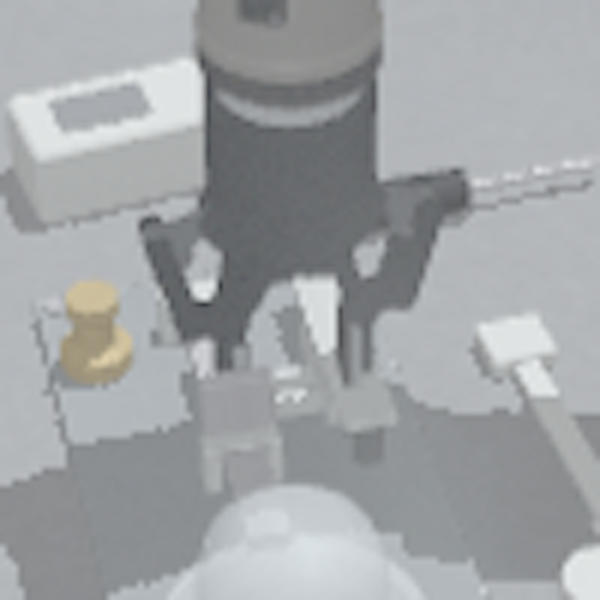

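```bash
python3 -m jog '[0,0,0,-0.01,0,0,0.54, 0,0,0,-0.015,0,-0.05,0.54, 0,0,0,-0.015,0,-0.15,0.54, 0,0,0,-0.015,0,-0.3,0.54, 0,0,0,-0.015,0,-0.5,0.54, 0,0,0,-0.015,0,-0.7,0.54]' >/dev/null; python3 go.py 0 -0.2 0.2
python3 -m jog '[0,0,0,-0.2,-0.2,-0.25,0.54, 0,0,0,-0.5,-0.4,-0.25,0.54, 0,0,0,-0.8,-0.5,-0.25,0.54, 0,0,0,-1,-0.6,-0.25,0.54, 0,0,0,-1,-0.6,-0.25,0.54, 0,0,0,-1,-0.6,-0.25,0.54]' >/dev/null; python3 go.py 0 -0.2 0.2
python3 - <<'E'
from bench import r
from h import *
h=r.grab_frame("side")[:,:,::-1];cv2.imwrite(f"pics/side11.png",h)
cv2.imwrite("pics/side11z.png",cv2.resize(h[160:270,190:310],None,fx=5,fy=5,interpolation=cv2.INTER_CUBIC))
g=r.grab_frame("top")[:,:,::-1];cv2.imwrite(f"pics/top11.png",g)
cv2.imwrite("pics/top11z.png",cv2.resize(g[115:255,185:365],None,fx=4.2,fy=4.2,interpolation=cv2.INTER_CUBIC))
E
```

```text
clk 8.55 local [-0.0004  0.0322] z 0.1457 F [ 1.11 -0.8  -0.45] w 0.0459
turn [ 0.0028  0.0047 -0.0024] shift [-1.1649  0.0131 -0.2542] q [ 0.34  0.41 -0.56  1.84  0.28  0.95 -0.01]
clk 9.15 local [-0.1279 -0.173 ] z 0.1973 F [ 0.55  0.27 -0.71] w 0.0462
turn [ 0.0018  0.0054 -0.0058] shift [-0.1232  0.6418 -0.0077] q [ 0.71  0.35 -0.49  1.79  0.2   1.04  0.48]
```

View pics/side11z.png

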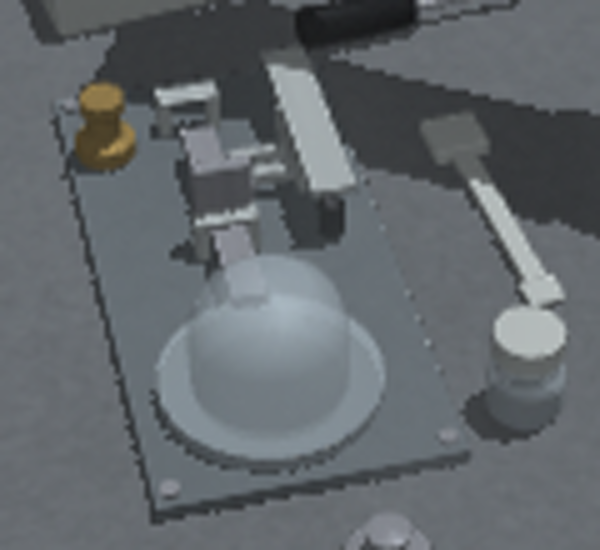

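View pics/top11z.png

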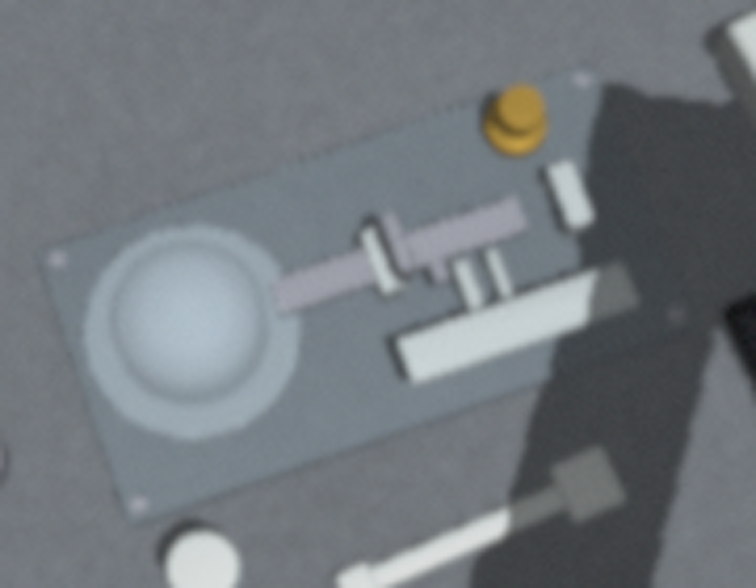

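View pics/top11.png

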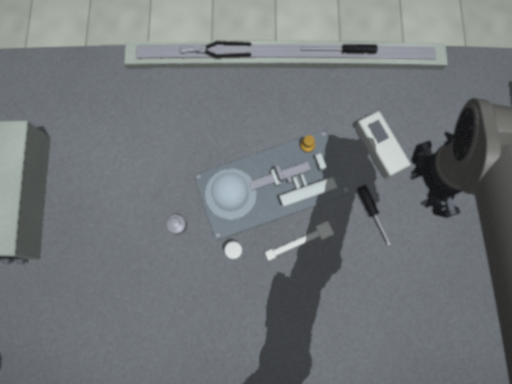

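```bash
python3 -m jog '[0,0,0,0,0,0,0.54, 0,0,0,0,0,0,0.54]' >/dev/null
python3 - <<'E'
from bench import r
from h import *
a=np.radians(20.2);t=np.array([.582,-.036]);c,s=np.cos(a),np.sin(a);M=np.array([[c,-s],[s,c]])
f=lambda p:(np.array(p,float)+.5)/4.2-.5+[185,115]
for p in[(473,218)],[(398,240)]:print(((plane(r,"top",f(p),.067)[:,:2]-t)@M).round(4))
A,B=[cv2.imread(f'pics/top{i}.png').astype(int) for i in(0,11)]
for n,(y0,y1,x0,x1) in dict(dome=(160,220,203,260),port=(133,154,298,318),jar=(238,262,222,245),weight=(212,236,164,188),sonde=(110,178,355,412)).items():
    print(n,np.abs(A-B)[y0:y1,x0:x1].mean().round(2))
print(np.round(r.get_obs()["contact_force"],1)); r.hand_in()
E
```

```text
[[0.0286 0.0041]]
[[0.0311 0.0459]]
dome 7.83
port 5.74
jar 7.22
weight 6.75
sonde 13.74
[ 0.7  1.1 -0.6]
the job is handed in; nothing more can be done
```

The bolt is home, the catch has sprung back up behind it, and the job is handed in at about 9.5 s of the 42 s allowed. The interface gave no verdict.

- **Press:** One fingertip met the catch with about 4 N. I pressed it to its stop, about 9 mm down, where the force rose to 18 N.
- **Push:** I then slid the hand about 50 mm towards the dome with the catch held at 8 to 20 N. The sideways force jumped to 27 N at the end stop, and I backed off and lifted away.

**Last checks:**
- **Bolt:** The last top picture puts the tab at about 46 mm, good to about 2 to 3 mm, where 42.5 mm is needed. The end-stop force agrees. The tongue lies over the dome's flange.
- **Catch:** Its outline is back where it was before pressing, in both views.
- **Dome and bystanders:** They look unmoved in both views. I ran a picture-difference check on the dome, port, jar, weight and sonde, but its values (6 to 14 grey levels) also pick up noise and the arm's shadow, so they do not settle it. The sensor arm and screwdriver I checked by eye only.
- **Contact:** The hand was clear of the rig, with a force reading of about 1 N, which is the noise level.

**Disagreements:**
- **Fingertip height:** With the hand partly open, the fingertips sat about 37 mm higher than the reported TCP, far more than the stated 13 mm. I found the press height by contact force instead.
- **Rig plate:** My fit of the plate corners was off by up to 6 mm, so I relied more on the catch's outline.

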